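Make a laboratory hotplate ready: dial, beaker, cover, switch

ROBOT

A 6-joint arm with a two-finger parallel gripper is mounted at the origin on the work surface. World frame = base frame: x ahead of the robot, y to its left, z up, the work surface at z = 0. Lengths are in mm, angles in rad, forces in N, time in s.
With the tool pointing down it reaches from about 400 to 925 mm from the base axis. Payload 12.5 kg.
Tool frame: the origin (TCP) lies midway between the tips of the shut fingers; the grasp point (between the pads) lies 19 mm behind it; z points along the fingers, y is the line along which they close (so a half turn about z gives the same grasp; the last joint's range is limited). The gripper opens to 95 mm and grips with 3 to 60 N. Pads are 20 mm wide; open, the fingers measure 119 mm over their backs; the gripper's body (75 mm by 180 mm) begins 59 mm behind the grasp point.
Start: joints at [1.059, 0.491, 1.559, -0, 1.092, -0.106], TCP at [246.707, 574.267, 214.661] pointing down, gripper open.
Joint ranges: [-3.1, 3.1], [-0.84, 2.19], [0.05, 2.79], [-1.13, 4.28], [0.06, 2.93], [-2.69, 2.69]. Speed limits (rad/s): [2.22, 2.22, 2.79, 3.14, 3.14, 3.14].

INTERFACE

Orientations are given as [roll, pitch, yaw] about the fixed x, y, z axes, in that order (R = Rz(yaw) Ry(pitch) Rx(roll)).
In Python, from cell import env gives the robot as it stands.
- The arm moves only by the tool arm_command, never from a script. Its argument "targets" is a list of rows, each a list of 5 numbers: the shift along the tool's x, y, z in mm, then the turn about the tool's z in degrees, then the opening, from 0 (shut) to 1 (fully open). In form: [[tx, ty, tz, roll, fingers], ...]. A call has 1 to 5 rows; each row is the pose to reach, as a shift and turn from the pose commanded when the call began, along the tool's axes at that moment; what a row does not reach only later rows make up. A row lasts 1/10 s, in which the tool goes at most 50 mm and 8.59 degrees, less where a joint would pass 70% of its speed; a pose out of reach is approached as far as the arm can. A call with a gripper value outside its range is refused whole. The fingers move at their own pace and stop on an object; the grip force is fixed at half the most. Time passes only in rows, so rows that repeat a pose let the fingers close. It gives the time, the measured TCP pose, the force, the opening and the grip force at its end, in the units of the state.
- env.state(): the state, without advancing time (a new reading comes with each control period).
- env.read_camera(name): name is "scene" or "top" or "wrist"; returns a dict with "frame" (400x640x3 uint8, red, green, blue), "vertical_fov" (degrees; the focal length in pixels is half the picture's height over the tangent of half this angle, whatever the lens; pixels are square), "cx", "cy" (the principal point, pixels), "world_from_camera" (4x4, takes a point from camera to world coordinates); the wrist camera has in their place "hand_eye" (4x4, takes a point from camera to tool coordinates, whose origin is the TCP and whose axes are the flange's). Camera axes: x right, y down, z forward; pixel columns grow to the right and rows downward; lengths in mm; the calibration is good to about 2 mm. A picture is of the moment at which its call begins: read the wrist's pose just before it. There is no depth.
- env.job_done(): hands the job in; it is judged then, once.
The state is a dict: "t": time; "joints": joint angles; "qvel": joint speeds; "tau": joint torques, N m; "eef_pos": TCP position; "tcp_rot": TCP orientation; "ft_force": force on the tool from outside, world axes, zero at the start; "moment": the same for the moment, N m; "opening": opening from 0.0 (shut) to 1.0 (fully open); "grip_force": force on a finger pad.
Only numpy, scipy, OpenCV 4.12 (cv2) and the standard library are available. Lean on these libraries where they do the work, as an engineer would, in place of code of your own. Each camera call takes 0.05 s, during which the arm holds its last target. There are 200 camera calls.

TASK

Get the hotplate ready for a heating demonstration, in this order: turn the heat knob until its white pointer line stands at the raised black tab on the dial and let go of it; stand the steel beaker gently in the middle of the round plate; put the cover on the beaker so it sits level and seated on the rim; last, slide the power switch fully to its far end, towards the plate side. Leave the knob at the mark and do not disturb the bottle and the jar standing by.

Things in the scene. Friction and masses are not known exactly. Their poses are not given: they have to be found in the camera images.
- hotplate: white laboratory hotplate, fixed to the table, 260 (x) x 210 (y) mm, chassis top 65 mm above the table. Origin: centre of its underside, on the table. Its x axis points from the control side (knob and switch) to the plate side; y to the left. The knob axis stands at x -75, y +48 mm; the switch track is centred at x -75, y -72 mm
- plate_center (a point): centre of the top face of the round aluminium plate (diameter 132 mm), 90 mm above the table, at x +55 mm, y 0 of the hotplate
- heat_knob: black twist knob, vertical axis: disc 64 mm across, 8 mm thick, with an upright grip bar 58 mm long (x), 14 mm wide (y), up to 40 mm above the origin. White line on half the bar and a small nose: the pointer, along +x. Origin on the axis, 71 mm above the table. Turns 270 degrees between stops; at the start the mark lies 0.7 to 2.7 rad clockwise (from above) of the pointer, no stop between
- knob_grip (a point): point on the knob axis at the height to grip the bar, 102 mm above the table, 9 mm below the bar's top
- knob_pointer (a point): point on the knob's pointer line, 45 mm from the knob axis (just past the nose)
- dial: flat aluminium ring around the knob, fixed to the hotplate, outer diameter 110 mm, with thin tick marks and one raised black tab 12 x 5 mm standing 11 mm above the chassis top: the index mark. Origin on the knob axis, 65 mm above the table; its x axis points to the tab
- mark (a point): point on the line through the middle of the index tab, 45 mm from the knob axis, where the knob pointer belongs
- switch_top (a point): centre of the top of the black slide switch grip, an upright block 20 mm along its slide, 28 mm across it and 40 mm tall, on a track 14 mm high on the hotplate; its top is about 120 mm above the table. Slides along the hotplate's +x
- switch (a joint): travel of the slide switch in m: 0 off, at the end nearer the robot; 0.030 fully on, at the end nearer the plate
- beaker: open steel beaker, outer diameter 60 mm, 85 mm tall, wall 4 mm, stands loose on the table. Origin: centre of its underside, z up
- beaker_rim (a point): centre of the beaker's mouth, level with the rim, 85 mm above its underside
- cover: loose aluminium cover: disc 74 mm across, 5 mm thick; below it a boss (diameter 42, 5 mm deep) that enters the beaker's 52 mm mouth; on top a black knob (diameter 22 mm, from 11 to 39 mm above the origin). Starts lying on its boss, knob up. Origin: centre of the disc's underside, the face that rests on the rim; z up
- cover_grip (a point): point on the cover knob's axis at the height to grip, 29 mm above the disc's underside
- reagent_bottle: bystander: amber bottle, diameter 64 mm, 150 mm tall; origin: centre of its underside
- jar: bystander: white plastic jar, diameter 70 mm, 85 mm tall; origin: centre of its underside
Things that resemble listed ones, but are neither listed nor needed, are in the scene too. What is shaped like the beaker but blue or red is not meant.

How it is judged:
By the outcome, as a careful person would: the job done as asked, in the order asked, and still so for the second after the job is handed in, with the robot touching nothing.
It also fails if it takes over 72 s, if anything falls off the work surface, if the arm or the gripper's body presses on something with over 40 N, if the wrist force passes 120 N, or if a joint passes its speed limit or range.

## Working session

There is one attempt and no reset: what is moved stays moved. The work goes in short steps, Python scripts to look and compute and a tool call to move; the robot and the scene stay as the last step left them, time stands still between calls to the robot, and variables do not carry over. Pictures are saved under pics/ and viewed, at most 10 in all, crops included, and the job is handed in when it is done.

Besides the shell and the picture viewer there is one more tool, called after "Emit:" by a JSON object that holds its "name" and its "arguments", one argument or row to a line. arm_command: Moves the arm, as the interface text tells. Its arguments: {"type":"object","properties":{"targets":{"type":"array","items":{"type":"array","items":{"type":"number"}}}},"required":["targets"]}

```bash
ls; mkdir -p pics
cat > h.py <<'E'
import numpy as np, cv2
from cell import env
def cam(n):
    s=env.state(); c=env.read_camera(n); f=c["frame"]; h=f.shape[0]
    c["F"]=h/2/np.tan(np.radians(c["vertical_fov"])/2)
    if "hand_eye" in c:
        from scipy.spatial.transform import Rotation as R
        T=np.eye(4);T[:3,:3]=R.from_euler("xyz",s["tcp_rot"]).as_matrix();T[:3,3]=s["eef_pos"]
        c["T"]=T@np.array(c["hand_eye"])
    else: c["T"]=np.array(c["world_from_camera"])
    return c
def ray(c,u,v):
    d=c["T"][:3,:3]@np.array([(u-c["cx"])/c["F"],(v-c["cy"])/c["F"],1]); return c["T"][:3,3],d
def onz(c,u,v,z):
    o,d=ray(c,u,v); return o+d*(z-o[2])/d[2]
def proj(c,p):
    q=np.linalg.inv(c["T"])@np.append(p,1); return c["F"]*q[0]/q[2]+c["cx"],c["F"]*q[1]/q[2]+c["cy"]
def save(c,n): cv2.imwrite("pics/"+n,cv2.cvtColor(c["frame"],cv2.COLOR_RGB2BGR))
E
python3 - <<'E'
from h import *
import pickle
print(env.state())
for n in("scene","top"):
    c=cam(n);save(c,n+".png");print(n,c["F"],c["cx"],c["cy"],c["T"].round(3).tolist());pickle.dump(c,open(n+".pkl","wb"))
E
```

```text
pics
{'t': 0.0, 'joints': array([ 1.05938028e+00,  4.91575823e-01,  1.55943620e+00,  3.37830875e-05,
        1.09165772e+00, -1.05632203e-01]), 'qvel': array([-0.00086516, -0.00020093, -0.00145714,  0.001671  , -0.00087761,
        0.00062082]), 'tau': array([-2.81828703e-03, -6.12650156e+01, -2.58182234e+01,  6.90881163e-02,
        4.82485152e-02, -1.04756327e-04]), 'eef_pos': array([246.59132392, 574.05284185, 214.05619592]), 'tcp_rot': array([-3.14052473e+00, -1.43358475e-04,  2.73579315e+00]), 'ft_force': array([-0.4826922 , -0.97044376, -0.02310794]), 'moment': array([ 0.03541829, -0.00889048, -0.00728941]), 'grip_force': 0.0, 'opening': 0.9977175448022887}
scene 399.2793884076406 317.91251654404914 205.18643182860143 [[-0.401, 0.763, -0.507, 1150.001], [0.916, 0.333, -0.223, 258.94], [-0.002, -0.554, -0.833, 1086.612], [0.0, 0.0, 0.0, 1.0]]
top 390.8575761967149 320.91495745148114 202.86111129942952 [[-0.023, -0.991, 0.134, 440.546], [-1.0, 0.026, 0.018, -31.896], [-0.022, -0.133, -0.991, 1047.89], [0.0, 0.0, 0.0, 1.0]]
```

View pics/scene.png

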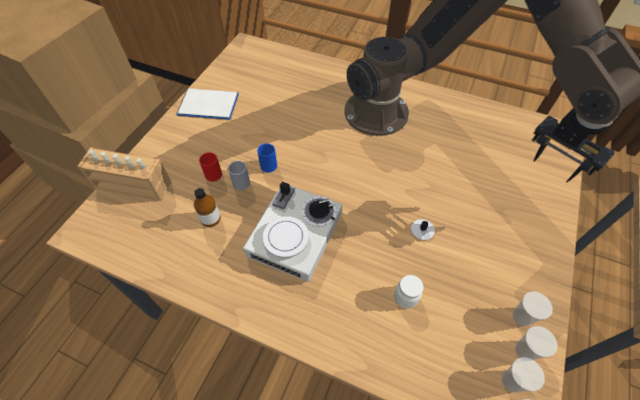

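View pics/top.png

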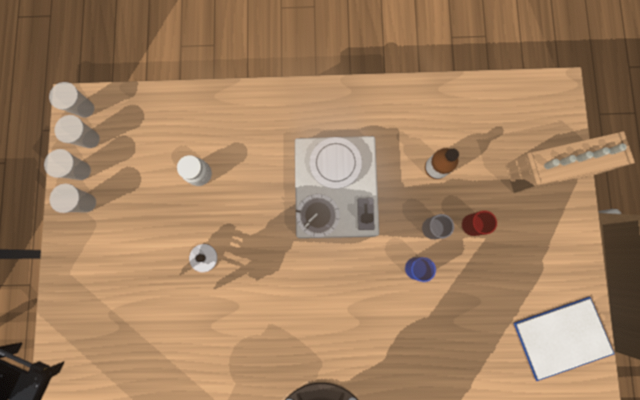

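The scene view shows the grey beaker (239,176) between the red (210,167) and blue (267,158) look-alikes. In the top view they are grey (437,227), red (480,223) and blue (420,269). The steel (grey) one fits. In the top view the cover is at (203,258), the knob at (318,215), the switch at (366,213) and the plate at (336,162). I'll enlarge that area to confirm and measure.

Run:
```python
import pickle
from h import *
c=pickle.load(open("top.pkl","rb"));s=pickle.load(open("scene.pkl","rb"))
f=c["frame"];b=cv2.cvtColor(f,cv2.COLOR_RGB2BGR)
cv2.imwrite("pics/crop1.png",np.hstack([cv2.resize(b[125:285,285:500],None,fx=3,fy=3,interpolation=cv2.INTER_CUBIC)]))
for n,u,v,z in [("plate",336,162,90),("knob",318,215,100),("switch",366,213,110),("beaker_rim?",436,223,85),("cover disc",203,258,10),("jar",191,167,85),("bottle",450,155,150),("c1",295,138,65),("c2",375,137,65),("c3",377,236,65),("c4",296,238,65)]:
    p=onz(c,u,v,z);print(n,p.round(),"in scene",np.round(proj(s,p)))
```

```text
plate [672. -54.  90.] in scene [285. 234.]
knob [539.  -6. 100.] in scene [319. 202.]
switch [ 540. -122.  110.] in scene [284. 188.]
beaker_rim? [ 513. -295.   85.] in scene [240. 169.]
cover disc [441. 303.  10.] in scene [422. 228.]
jar [671. 313.  85.] in scene [409. 283.]
bottle [ 667. -320.  150.] in scene [202. 190.]
c1 [745.  50.  65.] in scene [308. 273.]
c2 [ 741. -158.   65.] in scene [243. 245.]
c3 [ 486. -152.   65.] in scene [284. 181.]
c4 [486.  51.  65.] in scene [343. 202.]
```

View pics/crop1.png

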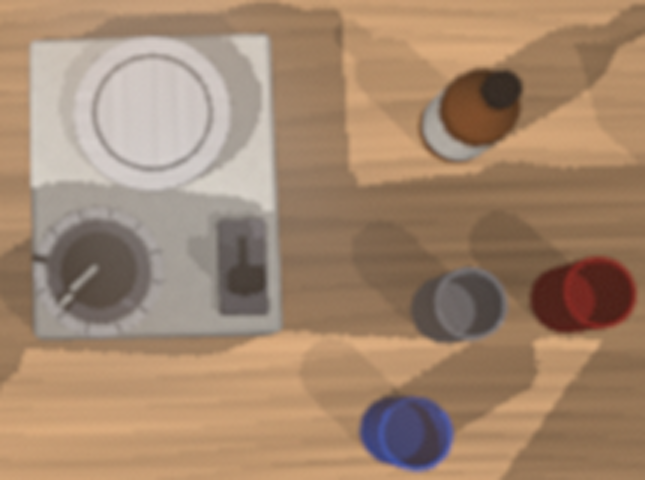

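The crop confirms the steel beaker (460,305), flanked by red and blue. The knob pointer runs to the lower left, about 135° in world. The tab is at the crop's left (38,258), about 85–90°, so the turn is roughly 50° clockwise, which is within the stated range. Next I work out the first move, to above the knob.

```bash
cat >> h.py <<'E'
def go(x,y,z,yaw_deg=None):
    "shift along tool axes (tool points down) and turn about tool z to reach world x,y,z,yaw"
    from scipy.spatial.transform import Rotation as R
    s=env.state(); r=R.from_euler("xyz",s["tcp_rot"]); d=r.inv().apply(np.array([x,y,z])-s["eef_pos"])
    w=np.degrees(s["tcp_rot"][2]); t=0 if yaw_deg is None else -((yaw_deg-w+90)%180-90)
    print("t",round(s["t"],2),"at",s["eef_pos"].round(1),"yaw",round(w,1),"shift",d.round(1),"turn",round(t,1))
E
python3 - <<'E'
from h import *
go(539,-6,290,135)
c=cam("wrist");print(np.round(c["hand_eye"],3).tolist(),c["F"])
E
```

```text
t 0.1 at [246.6 574.1 214.1] yaw 156.8 shift [-497.6 -417.6  -75.5] turn 21.8
[[0.0, -0.959, -0.285, 81.525], [1.0, 0.0, -0.0, 0.058], [0.001, -0.285, 0.959, -170.208], [0.0, 0.0, 0.0, 1.0]] 299.4531761986244
```

Emit:
{"name": "arm_command", "arguments": {
  "targets": [
    [-38, -32, -15, 5, 1],
    [-77, -64, -30, 10, 1],
    [-115, -96, -45, 15, 1],
    [-153, -128, -60, 20, 1],
    [-191, -160, -76, 22, 1]
  ]
}}

```text
t: 0.65
eef_pos: [354.9, 359.0, 287.8]
tcp_rot: [-3.141, -0.0, 2.349]
ft_force: [1.5, 0.7, -0.3]
opening: 0.998
grip_force: 0.0
```

Run:
```python
from h import *
go(539,-6,290,135)
```

```text
t 0.65 at [354.9 359.  287.8] yaw 134.6 shift [-389.2 -125.1   -2.1] turn -0.4
```

Emit:
{"name": "arm_command", "arguments": {
  "targets": [
    [-47, -15, 0, 0, 1],
    [-94, -30, 0, 0, 1],
    [-141, -46, 0, 0, 1],
    [-188, -62, 0, 0, 1],
    [-235, -77, 0, 0, 1]
  ]
}}

```text
t: 1.15
eef_pos: [465.7, 137.7, 287.5]
tcp_rot: [3.141, 0.0, 2.352]
ft_force: [0.5, 1.6, 0.6]
opening: 0.998
grip_force: 0.0
```

Emit:
{"name": "arm_command", "arguments": {
  "targets": [
    [-47, -15, 0, 0, 1],
    [-94, -30, 0, 0, 1],
    [-141, -46, 0, 0, 1],
    [-146, -47, 0, 0, 1],
    [-146, -47, 0, 0, 1]
  ]
}}

```text
t: 1.65
eef_pos: [534.9, 1.8, 286.9]
tcp_rot: [-3.141, -0.001, 2.349]
ft_force: [-0.0, -0.5, -1.2]
opening: 0.997
grip_force: 0.0
```

Run:
```python
from h import *
import pickle
go(539,-6,290,135)
c=cam("wrist");pickle.dump(c,open("w1.pkl","wb"));save(c,"w1.png")
```

```text
t 1.65 at [534.9   1.8 286.9] yaw 134.6 shift [-8.5 -2.6 -3.1] turn -0.4
```

View pics/w1.png

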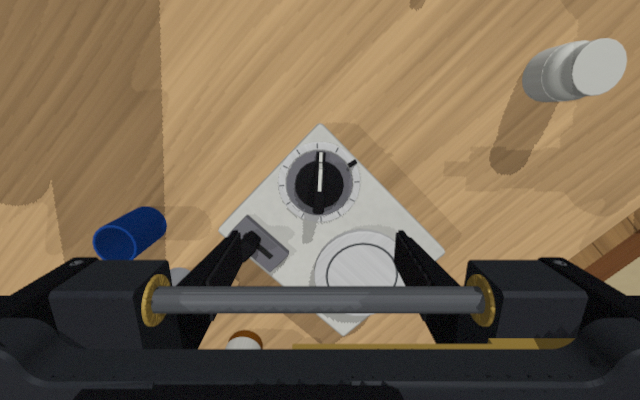

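The wrist view shows the knob at (319,183), with its white line from (321,152) to (320,190) and its nose at the top. The tab is at (352,163), the switch at (258,240) and the plate at (361,272). Now the numbers.

Run:
```python
from h import *
import pickle
c=pickle.load(open("w1.pkl","rb"));f=c["frame"].astype(int)
g=f.mean(2);V,U=np.mgrid[:400,:640]
# pointer line: bright px within knob disc
m=((g>140)&(np.hypot(U-319,V-183)<33)&(abs(U-320)<7)).astype(np.uint8)
n,l,st,ce=cv2.connectedComponentsWithStats(m);print("white",[(st[i].tolist(),ce[i].round(1).tolist()) for i in range(1,n) if st[i,4]>8])
i=1+np.argmax(st[1:,4]);pts=np.argwhere(l==i)[:,::-1].astype(np.float32)
W=np.array([onz(c,u,v,111) for u,v in pts])
vx,vy,_,_=cv2.fitLine(W[:,:2].astype(np.float32),cv2.DIST_L2,0,.01,.01).ravel()
print("line angle",np.degrees(np.arctan2(vy,vx)),"ext",W[W[:,0].argmin()].round(1),W[W[:,0].argmax()].round(1))
# tab
m=((g<70)&(abs(U-352)<11)&(abs(V-163)<9)).astype(np.uint8)
n,l,st,ce=cv2.connectedComponentsWithStats(m);print("tab",[(st[i].tolist(),ce[i].round(1).tolist()) for i in range(1,n)])
i=1+np.argmax(st[1:,4]);tab=onz(c,*ce[i],76)
# knob disc
m=((g<75)&(np.hypot(U-319,V-183)<40)).astype(np.uint8)
n,l,st,ce=cv2.connectedComponentsWithStats(m);i=1+np.argmax(st[1:,4]);print("knob blob",st[i],ce[i])
# chassis mask white-ish low saturation contour
hsv=cv2.cvtColor(c["frame"],cv2.COLOR_RGB2HSV)
m=((hsv[...,1]<45)&(g>110)&(V<255)).astype(np.uint8)
m[:,450:]=0;m[:,:200]=0
cs,_=cv2.findContours(m,cv2.RETR_EXTERNAL,cv2.CHAIN_APPROX_NONE);k=max(cs,key=cv2.contourArea)[:,0]
def edge(a,b):
    a,b=np.array(a,float),np.array(b,float);d=(b-a)/np.linalg.norm(b-a);t=(k-a)@d;e=(k-a)@[-d[1],d[0]]
    q=k[(abs(e)<4)&(t>8)&(t<np.linalg.norm(b-a)-8)];w=np.array([onz(c,u,v,65)[:2] for u,v in q],np.float32)
    L=cv2.fitLine(w,cv2.DIST_HUBER,0,.01,.01).ravel();print("edge n",len(q),"ang",np.degrees(np.arctan2(L[1],L[0])).round(2),L[2:].round(1));return L
A=edge((320,124),(219,232));B=edge((320,124),(444,251))
t=np.linalg.solve(np.array([A[:2],-B[:2]]).T,B[2:]-A[2:]);cor=A[2:]+t[0]*A[:2]
print("corner",cor)
# corner is hotplate (-130,+105); x axis along B
ax=B[:2]*np.sign(B[0]);R=np.array([[ax[0],-ax[1]],[ax[1],ax[0]]])
o=cor-R@[-130,105];print("origin",o,"yaw",np.degrees(np.arctan2(ax[1],ax[0])))
for nme,p in dict(knob=(-75,48),switch0=(-90,-72),plate=(55,0)).items():print(nme,(o+R@p).round(1))
kc=o+R@[-75,48];print("knob img",np.round(proj(c,[*kc,79]),1),"tab",tab,"tab r,ang",np.hypot(*(tab[:2]-kc)),np.degrees(np.arctan2(*(tab[:2]-kc)[::-1])))
```

```text
white [([319, 152, 4, 10, 30], [320.1, 156.5]), ([318, 163, 4, 28, 90], [319.6, 176.8])]
line angle -48.219677 ext [519.1  19.2 111. ] [541.9  -2.2 111. ]
tab [([348, 160, 9, 7, 34], [351.9, 163.2]), ([347, 169, 2, 2, 2], [347.5, 169.5])]
knob blob [ 295  152   49   63 1877] [318.73894513 185.17474694]
edge n 98 ang 89.96 [487. -47.]
edge n 118 ang -0.13 [617.1  52.7]
corner [487.09872  53.03095]
origin [616.86554096 -52.25710469] yaw -0.12706888
knob [542.   -4.1]
switch0 [ 526.7 -124.1]
plate [671.9 -52.4]
knob img [318.8 184.9] tab [552.54652001  45.43704642  76.        ] tab r,ang 50.64418178255478 77.94814928320618
```

Run:
```python
from h import *
go(542,-4,84.5,133)
```

```text
t 1.7 at [534.4   3.  287.1] yaw 134.7 shift [-10.5   0.6 202.6] turn 1.7
```

Emit:
{"name": "arm_command", "arguments": {
  "targets": [
    [-5, 0, 48, 2, 0.6],
    [-10, 0, 95, 2, 0.5],
    [-10, 0, 140, 2, 0.5],
    [-10, 0, 180, 2, 0.5],
    [-10, 0, 195, 2, 0.5]
  ]
}}

```text
t: 2.2
eef_pos: [539.6, -2.3, 89.3]
tcp_rot: [-3.139, -0.004, 2.319]
ft_force: [0.0, 0.9, 0.7]
opening: 0.634
grip_force: 0.0
```

Run:
```python
from h import *
import pickle
c=cam("wrist");pickle.dump(c,open("w2.pkl","wb"));save(c,"w2.png")
go(542,-4,84.5,133)
```

```text
t 2.25 at [539.5  -2.3  88.6] yaw 132.9 shift [-3.   0.7  4.1] turn -0.1
```

View pics/w2.png

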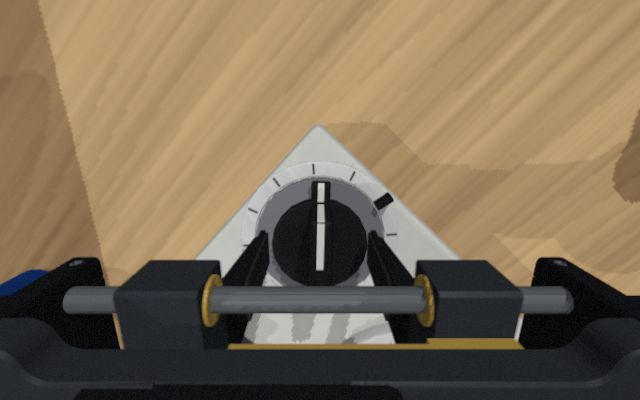

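The white line runs vertically from (320,183) to (320,270), parallel to tool x, between the fingers, and the tab is at (383,201). I lower and grip.

Emit:
{"name": "arm_command", "arguments": {
  "targets": [
    [-3, 1, 4, 0, 0.5],
    [-3, 1, 4, 0, 0],
    [-3, 1, 4, 0, 0],
    [-3, 1, 4, 0, 0],
    [-3, 1, 4, 0, 0]
  ]
}}

```text
t: 2.75
eef_pos: [544.7, -5.7, 89.2]
tcp_rot: [3.141, 0.001, 2.317]
ft_force: [-0.0, 0.6, -0.6]
opening: 0.22
grip_force: 0.0
```

Run:
```python
from h import *
import pickle
c=pickle.load(open("w2.pkl","rb"));g=c["frame"].mean(2);V,U=np.mgrid[:400,:640]
m=((g<60)&(abs(U-384)<14)&(V>190)&(V<213)).astype(np.uint8)
n,l,st,ce=cv2.connectedComponentsWithStats(m);i=1+np.argmax(st[1:,4]);print(st[i],ce[i])
for kc in([542,-4.1],[541,-4.1]):
  for z in(73,76):
    t=onz(c,*ce[i],z)[:2]-kc;print(z,t.round(1),np.hypot(*t),np.degrees(np.arctan2(t[1],t[0])))
print("axis top img",proj(c,[542,-4.1,111]))
s=env.state();print(s["opening"],s["grip_force"],s["ft_force"],s["moment"],s["tcp_rot"],s["eef_pos"])
```

```text
[374 193  19  17 169] [382.98816568 201.09467456]
73 [10.8 49.4] 50.567008041973494 77.659519613023
76 [ 9.7 49.6] 50.5316990571055 78.91506586920428
73 [11.8 49.4] 50.79012431656322 76.55742737164454
76 [10.7 49.6] 50.73345499461921 77.80671766884754
axis top img (np.float64(319.08898241850966), np.float64(270.1313599303459))
0.2195005614160972 0.0 [-0.0248337   0.62829602 -0.56766241] [-0.07761841 -0.02744713 -0.03034167] [3.14071894e+00 8.79121350e-04 2.31690192e+00] [544.72787436  -5.66743943  89.16968802]
```

Emit:
{"name": "arm_command", "arguments": {
  "targets": [
    [2, -1, 3, 0, 0.22],
    [2, -1, 4, 0, 0.22],
    [2, -1, 4, 0, 0],
    [2, -1, 4, 0, 0],
    [2, -1, 4, 0, 0]
  ]
}}

```text
t: 3.25
eef_pos: [542.8, -4.5, 84.3]
tcp_rot: [3.141, -0.0, 2.317]
ft_force: [2.3, 4.4, -2.1]
opening: 0.145
grip_force: 30.0
```

Run:
```python
from h import *
go(542,-4,84.5,78)
s=env.state();print(s["opening"],s["grip_force"],s["ft_force"],s["moment"])
```

```text
t 3.25 at [542.8  -4.5  84.3] yaw 132.7 shift [ 0.9 -0.3 -0.2] turn 54.7
0.14531233811523303 29.97887760400772 [ 2.27010795  4.3801275  -2.05136777] [ 0.71543048 -0.35931484 -0.0526129 ]
```

Emit:
{"name": "arm_command", "arguments": {
  "targets": [
    [0, 0, 0, 6, 0],
    [0, 0, 0, 13, 0],
    [0, 0, 0, 20, 0],
    [0, 0, 0, 27, 0],
    [0, 0, 0, 34, 0]
  ]
}}

```text
t: 3.75
eef_pos: [543.1, -4.3, 84.4]
tcp_rot: [3.14, -0.001, 1.718]
ft_force: [3.7, 6.6, -3.2]
opening: 0.142
grip_force: 30.0
```

Emit:
{"name": "arm_command", "arguments": {
  "targets": [
    [0, 0, 0, 7, 0],
    [0, 0, 0, 14, 0],
    [0, 0, 0, 20, 0],
    [0, 0, 0, 20.7, 0],
    [0, 0, 0, 20.7, 0]
  ]
}}

```text
t: 4.25
eef_pos: [543.2, -4.3, 84.3]
tcp_rot: [3.14, -0.001, 1.361]
ft_force: [3.7, 5.4, -3.3]
opening: 0.144
grip_force: 30.0
```

Run:
```python
from h import *
import pickle
go(542,-4,84.5,78)
s=env.state();print(s["opening"],s["grip_force"],s["ft_force"],s["moment"])
c=cam("wrist");pickle.dump(c,open("w3.pkl","wb"));save(c,"w3.png")
```

```text
t 4.25 at [543.2  -4.3  84.3] yaw 78.0 shift [ 0.1 -1.3 -0.2] turn -0.0
0.14403337960409576 29.98026341199875 [ 3.69121541  5.41464951 -3.27442985] [ 0.99293157 -0.70047593 -0.04891293]
```

View pics/w3.png

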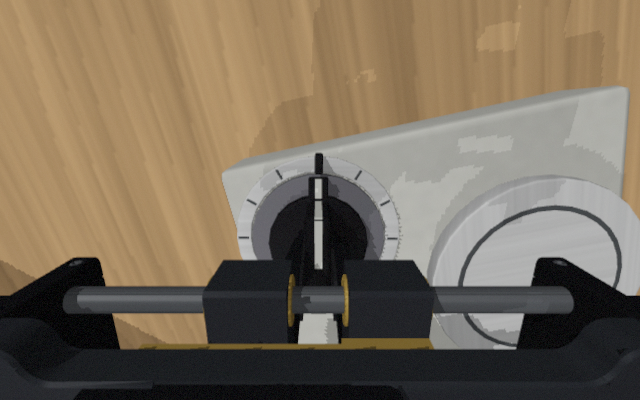

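The pointer (318,180–268) is in line with the tab (318,162). I release, rise, and take a check picture.

Emit:
{"name": "arm_command", "arguments": {
  "targets": [
    [0, 0, 0, 0, 0.4],
    [0, 0, 0, 0, 0.4],
    [0, 0, 0, 0, 0.4],
    [0, 0, -40, 0, 0.4],
    [0, 0, -88, 0, 0.5]
  ]
}}

```text
t: 4.8
eef_pos: [541.5, -5.0, 172.1]
tcp_rot: [-3.137, 0.0, 1.362]
ft_force: [-0.3, -0.8, 0.7]
opening: 0.435
grip_force: 0.0
```

Emit:
{"name": "arm_command", "arguments": {
  "targets": [
    [0, 0, -30, 0, 1],
    [0, 0, -60, 0, 1],
    [0, 0, -75, 0, 1]
  ]
}}

```text
t: 5.1
eef_pos: [542.8, -5.1, 250.2]
tcp_rot: [3.138, -0.0, 1.362]
ft_force: [0.1, 0.0, 0.2]
opening: 0.676
grip_force: 0.0
```

Run:
```python
from h import *
import pickle
go(513,-295,240,90)
c=cam("wrist");pickle.dump(c,open("w4.pkl","wb"));save(c,"w4.png")
g=c["frame"].mean(2);V,U=np.mgrid[:400,:640]
kx,ky=proj(c,[542,-4.1,111]);print("axis",kx,ky)
m=((g>150)&(abs(U-kx)<6)&(V<ky+3)&(V>ky-28)).astype(np.uint8)
p=np.argwhere(m)[:,::-1];W=np.array([onz(c,u,v,111)[:2] for u,v in p],np.float32)
L=cv2.fitLine(W,cv2.DIST_HUBER,0,.01,.01).ravel();print("pointer",len(p),np.degrees(np.arctan2(L[1],L[0])),L[2:])
tx,ty=proj(c,[552.5,45.4,76]);m=((g<70)&(abs(U-tx)<8)&(abs(V-ty)<9)).astype(np.uint8)
n,l,st,ce=cv2.connectedComponentsWithStats(m)
for i in range(1,n):
  t=onz(c,*ce[i],76)[:2];d=t-[542,-4.1];print(st[i],t,np.degrees(np.arctan2(d[1],d[0])))
```

```text
t 5.1 at [542.8  -5.1 250.2] yaw 78.0 shift [-289.8   30.9   10.2] turn -12.0
axis 317.1571539682481 190.08206298683982
pointer 103 79.29613 [545.18805    9.773569]
[317 134   6  14  40] [553.70071855  43.64460062] 76.2299732041966
[313 146   3   2   5] [547.47634658  37.71949689] 82.53945557127263
```

The knob held at about 78°, so it is done. I go to the beaker.

Emit:
{"name": "arm_command", "arguments": {
  "targets": [
    [-49, 5, 2, -6, 1],
    [-97, 10, 4, -12, 1],
    [-146, 15, 6, -12, 1],
    [-195, 20, 8, -12, 1],
    [-243, 26, 10, -12, 1]
  ]
}}

```text
t: 5.65
eef_pos: [516.7, -249.9, 236.7]
tcp_rot: [-3.141, -0.0, 1.572]
ft_force: [0.6, 0.2, 0.6]
opening: 0.998
grip_force: 0.0
```

Emit:
{"name": "arm_command", "arguments": {
  "targets": [
    [-46, -5, 0, 0, 1],
    [-46, -5, 0, 0, 1],
    [-46, -5, 0, 0, 1]
  ]
}}

```text
t: 5.95
eef_pos: [511.9, -294.7, 236.4]
tcp_rot: [-3.14, -0.001, 1.569]
ft_force: [0.0, 0.5, -0.6]
opening: 1.001
grip_force: 0.0
```

Run:
```python
from h import *
import pickle
go(513,-295,240,90)
c=cam("wrist");pickle.dump(c,open("w5.pkl","wb"));save(c,"w5.png")
```

```text
t 5.95 at [ 511.9 -294.7  236.4] yaw 89.9 shift [-0.3  1.1 -3.6] turn -0.1
```

View pics/w5.png

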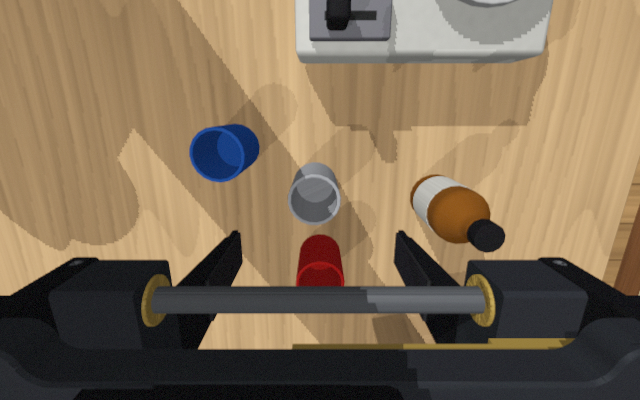

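The steel beaker's rim is centred near (315,199), 49 px wide, with red at (320,262), blue at (218,154) and the bottle at (450,210). Next I locate the rim at z=85.

Run:
```python
from h import *
import pickle
c=pickle.load(open("w5.pkl","rb"));hsv=cv2.cvtColor(c["frame"],cv2.COLOR_RGB2HSV)
m=(hsv[...,1]<50).astype(np.uint8);m[:,:270]=0;m[:,360:]=0;m[:150]=0;m[235:]=0
m=cv2.morphologyEx(m,cv2.MORPH_CLOSE,np.ones((5,5)))
cs,_=cv2.findContours(m,cv2.RETR_EXTERNAL,cv2.CHAIN_APPROX_NONE);k=max(cs,key=cv2.contourArea)[:,0]
print("bbox",cv2.boundingRect(k))
low=k[k[:,1]>197]; # lower half = rim outline at z=85
W=np.array([onz(c,u,v,85)[:2] for u,v in low])
A=np.c_[2*W,np.ones(len(W))];x=np.linalg.lstsq(A,(W**2).sum(1),rcond=None)[0];print("rim c",x[:2],"r",np.sqrt(x[2]+x[0]**2+x[1]**2))
for n,p,z in[("red",(320,272),85),("blue",(218,154),85),("bottle top",(487,235),150)]:print(n,onz(c,*p,z).round())
go(*x[:2],41,90)
```

```text
bbox (288, 162, 53, 63)
rim c [ 506.59406486 -307.88880633] r 29.213807756080108
red [ 514. -399.   85.]
blue [ 404. -257.   85.]
bottle top [ 667. -323.  150.]
t 6.0 at [ 512.2 -293.7  236.6] yaw 90.0 shift [-14.4  -5.4 195.6] turn 0.0
```

Emit:
{"name": "arm_command", "arguments": {
  "targets": [
    [-14, -5, 48, 0, 1],
    [-14, -5, 96, 0, 1],
    [-14, -5, 144, 0, 1],
    [-14, -5, 185, 0, 1],
    [-14, -5, 196, 0, 1]
  ]
}}

```text
t: 6.5
eef_pos: [506.4, -305.4, 37.8]
tcp_rot: [-3.137, -0.004, 1.573]
ft_force: [0.6, -0.6, 0.2]
opening: 0.998
grip_force: 0.0
```

Emit:
{"name": "arm_command", "arguments": {
  "targets": [
    [0, 0, 0, 0, 1],
    [0, 0, 0, 0, 0.7],
    [0, 0, 0, 0, 0.5],
    [0, 0, 0, 0, 0.5],
    [0, 0, 0, 0, 0.5]
  ]
}}

```text
t: 7.0
eef_pos: [507.9, -308.3, 42.5]
tcp_rot: [3.14, 0.001, 1.572]
ft_force: [-0.2, 0.2, 0.4]
opening: 0.719
grip_force: 0.0
```

Run:
```python
from h import *
go(506.6,-307.9,41,90)
s=env.state();print(s["opening"],s["grip_force"],s["ft_force"],s["moment"])
```

```text
t 7.0 at [ 507.9 -308.3   42.5] yaw 90.0 shift [ 0.4 -1.3  1.5] turn 0.0
0.7194644565866433 0.0 [-0.20412009  0.19919694  0.40848879] [-0.09677167  0.0353758  -0.04072511]
```

Emit:
{"name": "arm_command", "arguments": {
  "targets": [
    [0, 0, 0, 0, 0.4],
    [0, 0, 0, 0, 0.3],
    [0, 0, 0, 0, 0.3],
    [0, 0, 0, 0, 0.3]
  ]
}}

```text
t: 7.4
eef_pos: [507.7, -308.2, 42.0]
tcp_rot: [3.141, 0.0, 1.571]
ft_force: [-1.2, 1.5, 7.3]
opening: 0.634
grip_force: 30.0
```

Emit:
{"name": "arm_command", "arguments": {
  "targets": [
    [0, 0, -20, 0, 0.3],
    [0, 0, -60, 0, 0.3],
    [0, 0, -105, 0, 0.3],
    [0, 0, -145, 0, 0.3],
    [0, 0, -145, 0, 0.3]
  ]
}}

```text
t: 7.9
eef_pos: [509.1, -309.2, 191.6]
tcp_rot: [3.135, 0.005, 1.572]
ft_force: [0.5, -0.4, -1.1]
opening: 0.638
grip_force: 30.0
```

Run:
```python
from h import *
go(671.9,-52.6,189,90)
s=env.state();print(s["opening"],s["grip_force"],s["ft_force"],s["moment"])
c=cam("wrist");save(c,"w6.png")
hsv=cv2.cvtColor(c["frame"],cv2.COLOR_RGB2HSV)
for r in (225,235,240,245,250,255):print(r,c["frame"][r,270:375:8].mean(1).astype(int))
```

```text
t 7.9 at [ 509.1 -309.2  191.6] yaw 90.0 shift [256.4 163.    2.4] turn 0.0
0.6375291312610519 29.99960563145578 [ 0.5261155  -0.42457032 -1.14348638] [-0.10672975  0.01565239 -0.00675016]
225 [133  88  91  94  95  91  91  94  91  87 104  98 150 151]
235 [135  91  93 121 123 121 119 117 122 111  91 102 151  23]
240 [ 98  90 122 119 124 123 120 118 120 120 124  90 106  22]
245 [ 87 120 118 122 124 117 119 121 120 123 118 123  92  38]
250 [ 97 119  85  95 118 121 120 122 122  90  90 121 115  33]
255 [122  81  90  90  97 123 124 123  92  91  87  81 122  29]
```

Emit:
{"name": "arm_command", "arguments": {
  "targets": [
    [35, 22, 0, 0, 0.3],
    [76, 49, 0, 0, 0.3],
    [117, 75, 0, 0, 0.3],
    [158, 101, 0, 0, 0.3],
    [197, 125, 0, 0, 0.3]
  ]
}}

```text
t: 8.45
eef_pos: [632.7, -108.9, 184.5]
tcp_rot: [-3.139, -0.001, 1.572]
ft_force: [0.6, -0.8, -1.2]
opening: 0.633
grip_force: 30.0
```

Emit:
{"name": "arm_command", "arguments": {
  "targets": [
    [30, 20, 5, 0, 0.3],
    [50, 32, 20, 0, 0.3],
    [60, 38, 38, 0, 0.3],
    [60, 38, 47, 0, 0.3],
    [60, 38, 47, 0, 0.3]
  ]
}}

```text
t: 8.95
eef_pos: [669.0, -51.6, 136.8]
tcp_rot: [-3.137, -0.001, 1.571]
ft_force: [-0.6, 0.1, -2.1]
opening: 0.637
grip_force: 30.0
```

Run:
```python
from h import *
import pickle
go(671.9,-52.6,132,90)
s=env.state();print(s["opening"],s["grip_force"],s["ft_force"],s["moment"])
c=cam("scene");pickle.dump(c,open("s2.pkl","wb"));save(c,"s2.png")
```

```text
t 8.95 at [669.  -51.6 136.8] yaw 90.0 shift [-1.   2.9  4.8] turn 0.0
0.6371835888305633 29.99939549714327 [-0.64945877  0.13891643 -2.08138615] [-0.10025743  0.14424398 -0.0024974 ]
```

Emit:
{"name": "arm_command", "arguments": {
  "targets": [
    [-1, 2, 1, 0, 0.3],
    [-1, 2, 2, 0, 0.3],
    [-1, 2, 3, 0, 0.3],
    [-1, 2, 3.5, 0, 0.3],
    [-1, 2, 3.5, 0, 0.3]
  ]
}}

```text
t: 9.5
eef_pos: [672.3, -52.0, 136.1]
tcp_rot: [3.141, -0.0, 1.572]
ft_force: [1.0, 0.2, -1.3]
opening: 0.633
grip_force: 30.0
```

Run:
```python
from h import *
go(671.9,-52.6,132,90)
s=env.state();print(s["opening"],s["grip_force"],s["ft_force"],s["moment"])
```

```text
t 9.5 at [672.3 -52.  136.1] yaw 90.0 shift [-0.6 -0.4  4.1] turn 0.0
0.6332225349250383 29.99937281012535 [ 0.97713934  0.2301689  -1.34365883] [-0.08627206  0.07691275 -0.01370014]
```

Emit:
{"name": "arm_command", "arguments": {
  "targets": [
    [0, 0, 1, 0, 0.3],
    [0, 0, 2, 0, 0.3],
    [0, 0, 3, 0, 0.3],
    [0, 0, 3, 0, 0.3]
  ]
}}

```text
t: 9.9
eef_pos: [672.3, -51.8, 132.7]
tcp_rot: [-3.141, -0.0, 1.572]
ft_force: [1.0, -0.9, -1.2]
opening: 0.632
grip_force: 30.0
```

Emit:
{"name": "arm_command", "arguments": {
  "targets": [
    [0, 0, 0.5, 0, 0.3],
    [0, 0, 1, 0, 0.3],
    [0, 0, 1, 0, 0.3]
  ]
}}

```text
t: 10.2
eef_pos: [672.4, -51.9, 132.1]
tcp_rot: [3.141, -0.0, 1.572]
ft_force: [0.9, 0.1, 0.3]
opening: 0.637
grip_force: 30.0
```

Emit:
{"name": "arm_command", "arguments": {
  "targets": [
    [0, 0, 0.5, 0, 0.3],
    [0, 0, 0.7, 0, 0.3],
    [0, 0, 0.7, 0, 0.3]
  ]
}}

```text
t: 10.5
eef_pos: [672.4, -51.9, 132.0]
tcp_rot: [3.141, 0.0, 1.572]
ft_force: [-3.0, -0.3, 6.7]
opening: 0.636
grip_force: 30.0
```

Contact at 7 N. Release and rise.

Emit:
{"name": "arm_command", "arguments": {
  "targets": [
    [0, 0, 0, 0, 0.7],
    [0, 0, 0, 0, 0.8],
    [0, 0, 0, 0, 0.9],
    [0, 0, 0, 0, 0.9],
    [0, 0, -5, 0, 0.9]
  ]
}}

```text
t: 11.0
eef_pos: [672.1, -51.8, 135.7]
tcp_rot: [-3.14, -0.0, 1.572]
ft_force: [0.4, -0.2, 0.3]
opening: 0.895
grip_force: 0.0
```

Emit:
{"name": "arm_command", "arguments": {
  "targets": [
    [0, 0, -30, 0, 0.9],
    [0, 0, -75, 0, 0.9],
    [0, 0, -120, 0, 0.9],
    [0, 0, -145, 0, 0.9],
    [0, 0, -145, 0, 0.9]
  ]
}}

```text
t: 11.5
eef_pos: [673.4, -52.0, 286.0]
tcp_rot: [3.135, 0.001, 1.572]
ft_force: [0.5, 0.3, -0.7]
opening: 0.897
grip_force: 0.0
```

```bash
cat >> h.py <<'E'
def circ(W):
    A=np.c_[2*W,np.ones(len(W))];x=np.linalg.lstsq(A,(W**2).sum(1),rcond=None)[0];return x[:2],np.sqrt(x[2]+x[0]**2+x[1]**2)
E
python3 - <<'E'
from h import *
import pickle
go(441,303,250,90)
c=cam("wrist");pickle.dump(c,open("w7.pkl","wb"));save(c,"w7.png")
print("expect rim",proj(c,[672,-52,175]))
E
```

```text
t 11.5 at [673.4 -52.  286. ] yaw 90.1 shift [ 355.3 -232.3   33.9] turn 0.1
expect rim (np.float64(316.29469524117843), np.float64(198.07757152609042))
```

View pics/w7.png

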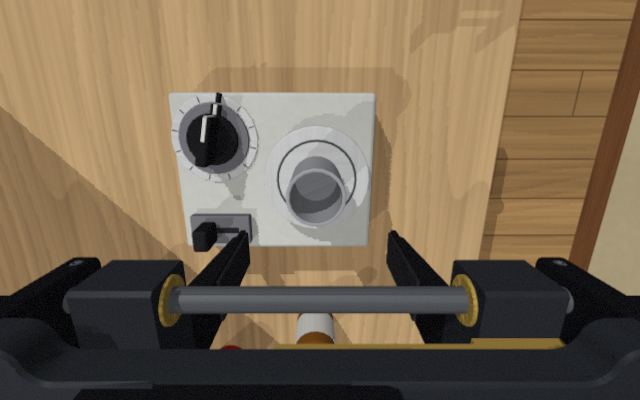

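The beaker stands upright on the plate, with its rim at (317,197) against an expected (316,198). The knob is still at the tab and the switch grip is at (205,236). On to the cover.

Emit:
{"name": "arm_command", "arguments": {
  "targets": [
    [40, -26, 0, 0, 0.9],
    [81, -53, 5, 0, 0.6],
    [122, -80, 10, 0, 0.6],
    [163, -107, 20, 0, 0.6],
    [204, -133, 30, 0, 0.6]
  ]
}}

```text
t: 12.05
eef_pos: [537.3, 153.2, 249.8]
tcp_rot: [-3.14, 0.0, 1.571]
ft_force: [0.7, 0.9, -0.5]
opening: 0.632
grip_force: 0.0
```

Emit:
{"name": "arm_command", "arguments": {
  "targets": [
    [41, -27, 2, 0, 0.6],
    [82, -54, 5, 0, 0.6],
    [123, -80, 5, 0, 0.6],
    [151, -99, 5, 0, 0.6],
    [151, -99, 5, 0, 0.6]
  ]
}}

```text
t: 12.55
eef_pos: [437.4, 305.3, 245.1]
tcp_rot: [-3.139, 0.001, 1.576]
ft_force: [-0.0, -0.7, -0.1]
opening: 0.6
grip_force: 0.0
```

Run:
```python
from h import *
import pickle
go(441,303,250,90)
c=cam("wrist");pickle.dump(c,open("w8.pkl","wb"));save(c,"w8.png")
hsv=cv2.cvtColor(c["frame"],cv2.COLOR_RGB2HSV);V,U=np.mgrid[:400,:640]
m=((hsv[...,1]<55)&(hsv[...,2]>90)&(V<250)).astype(np.uint8)
cs,_=cv2.findContours(m,cv2.RETR_EXTERNAL,cv2.CHAIN_APPROX_NONE)
print([(cv2.boundingRect(k),cv2.contourArea(k)) for k in cs if cv2.contourArea(k)>200])
k=max(cs,key=cv2.contourArea)[:,0]
h=cv2.convexHull(k.reshape(-1,1,2))[:,0]
W=np.array([onz(c,u,v,10)[:2] for u,v in k if (abs(h-[u,v]).sum(1)).min()<3]);print("disc",circ(W))
m2=((hsv[...,2]<60)&(V<255)).astype(np.uint8);n,l,st,ce=cv2.connectedComponentsWithStats(m2)
print([(st[i].tolist(),ce[i].round(1).tolist()) for i in range(1,n) if st[i,4]>100])
```

```text
t 12.55 at [437.4 305.3 245.1] yaw 90.3 shift [-2.3  3.6 -4.9] turn 0.3
[((296, 147, 54, 53), 2163.5), ((464, 137, 93, 64), 4354.0)]
disc (array([698.3683073 , 310.92445843]), np.float64(55.525179466135874))
[([316, 169, 16, 18, 228], [323.1, 177.6]), ([246, 231, 26, 24, 393], [261.8, 245.2]), ([365, 231, 26, 24, 391], [374.0, 245.2])]
```

View pics/w8.png

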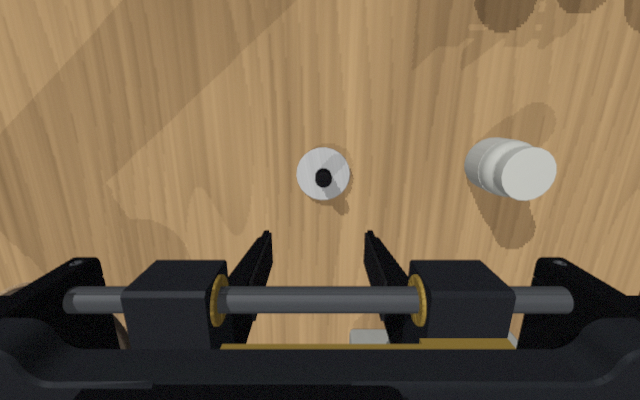

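The cover disc is at (323,173) with its black knob at (323,178), and the jar is clear at (510,170).

Run:
```python
from h import *
import pickle
c=pickle.load(open("w8.pkl","rb"))
hsv=cv2.cvtColor(c["frame"],cv2.COLOR_RGB2HSV);V,U=np.mgrid[:400,:640]
m=((hsv[...,1]<55)&(hsv[...,2]>90)&(V<250)&(U<400)).astype(np.uint8)
cs,_=cv2.findContours(m,cv2.RETR_EXTERNAL,cv2.CHAIN_APPROX_NONE);k=max(cs,key=cv2.contourArea)
W=np.array([onz(c,u,v,10)[:2] for u,v in cv2.convexHull(k)[:,0]]);ce,r=circ(W);print("disc",ce,r,"knob@30",onz(c,323.1,177.6,32))
go(*ce,60,90)
```

```text
disc [442.69839634 304.2026995 ] 36.85166835156028 knob@30 [443.05027017 303.79247792  32.        ]
t 12.6 at [438.6 304.  245.2] yaw 90.2 shift [  0.4   4.5 185.2] turn 0.2
```

Emit:
{"name": "arm_command", "arguments": {
  "targets": [
    [0, 4, 45, 0, 0.6],
    [0, 4, 90, 0, 0.5],
    [0, 4, 135, 0, 0.5],
    [0, 4, 175, 0, 0.5],
    [0, 4, 185, 0, 0.5]
  ]
}}

```text
t: 13.1
eef_pos: [442.8, 300.9, 57.3]
tcp_rot: [-3.135, 0.003, 1.57]
ft_force: [0.6, -0.8, -0.2]
opening: 0.503
grip_force: 0.0
```

Emit:
{"name": "arm_command", "arguments": {
  "targets": [
    [0, 0, 10, 0, 0.5],
    [0, 0, 20, 0, 0.5],
    [0, 0, 30, 0, 0.5],
    [0, 0, 40, 0, 0.5],
    [0, 0, 40, 0, 0.5]
  ]
}}

```text
t: 13.6
eef_pos: [443.8, 302.8, 20.6]
tcp_rot: [-3.141, 0.0, 1.572]
ft_force: [0.0, -0.7, -0.4]
opening: 0.503
grip_force: 0.0
```

Run:
```python
from h import *
import pickle
go(442.8,304,15.5,90)
c=cam("wrist");pickle.dump(c,open("w9.pkl","wb"));save(c,"w9.png");print(proj(c,[442.8,304,44]))
hsv=cv2.cvtColor(c["frame"],cv2.COLOR_RGB2HSV);V,U=np.mgrid[:400,:640]
m2=((hsv[...,2]<60)&(V<255)).astype(np.uint8);n,l,st,ce=cv2.connectedComponentsWithStats(m2)
print([(st[i].tolist(),ce[i].round(1).tolist()) for i in range(1,n) if st[i,4]>100])
```

```text
t 13.6 at [443.8 302.8  20.6] yaw 90.1 shift [ 1.2 -1.   5.1] turn 0.1
(np.float64(317.19384568289274), np.float64(264.35590774810845))
[([255, 231, 25, 24, 367], [269.9, 245.2]), ([300, 230, 36, 25, 751], [317.4, 243.5]), ([357, 231, 24, 24, 370], [365.9, 245.2])]
```

Emit:
{"name": "arm_command", "arguments": {
  "targets": [
    [1, -1, 2, 0, 0.5],
    [1, -1, 5, 0, 0.35],
    [1, -1, 5, 0, 0.1],
    [1, -1, 5, 0, 0],
    [1, -1, 5, 0, 0]
  ]
}}

```text
t: 14.15
eef_pos: [443.2, 304.0, 16.4]
tcp_rot: [3.141, -0.0, 1.572]
ft_force: [0.7, -0.5, -0.9]
opening: 0.228
grip_force: 30.1
```

Emit:
{"name": "arm_command", "arguments": {
  "targets": [
    [0, 0, 0, 0, 0],
    [0, 0, 0, 0, 0],
    [0, 0, 0, 0, 0]
  ]
}}

```text
t: 14.45
eef_pos: [443.2, 304.0, 16.4]
tcp_rot: [3.141, -0.0, 1.572]
ft_force: [-0.1, -0.4, 0.3]
opening: 0.223
grip_force: 30.0
```

Run:
```python
from h import *
go(442.8,304,245,90)
s=env.state();print(s["opening"],s["grip_force"],s["ft_force"],s["moment"])
```

```text
t 14.45 at [443.2 304.   16.4] yaw 90.0 shift [ 1.000e-01 -3.000e-01 -2.286e+02] turn 0.0
0.22253265442307582 30.00029593706131 [-0.06175036 -0.43389398  0.27818415] [-0.08721476  0.02838393  0.02123105]
```

Emit:
{"name": "arm_command", "arguments": {
  "targets": [
    [0, 0, -25, 0, 0],
    [0, 0, -70, 0, 0],
    [0, 0, -115, 0, 0],
    [0, 0, -160, 0, 0],
    [0, 0, -205, 0, 0]
  ]
}}

```text
t: 14.95
eef_pos: [442.6, 303.6, 223.1]
tcp_rot: [-3.141, 0.0, 1.572]
ft_force: [0.1, 0.3, -1.7]
opening: 0.227
grip_force: 30.0
```

Emit:
{"name": "arm_command", "arguments": {
  "targets": [
    [-15, 10, -20, 0, 0],
    [-50, 32, -25, 0, 0],
    [-88, 57, -25, 0, 0],
    [-126, 81, -25, 0, 0],
    [-164, 106, -25, 0, 0]
  ]
}}

```text
t: 15.45
eef_pos: [549.6, 138.4, 246.2]
tcp_rot: [-3.141, -0.0, 1.572]
ft_force: [0.2, 1.2, -1.3]
opening: 0.223
grip_force: 30.0
```

Emit:
{"name": "arm_command", "arguments": {
  "targets": [
    [-38, 24, 0, 0, 0],
    [-76, 49, 0, 0, 0],
    [-114, 73, 0, 0, 0],
    [-145, 93, 0, 0, 0],
    [-165, 106, 0, 0, 0]
  ]
}}

```text
t: 15.95
eef_pos: [656.1, -27.5, 245.5]
tcp_rot: [-3.141, -0.0, 1.57]
ft_force: [-0.8, 1.5, -1.8]
opening: 0.224
grip_force: 30.0
```

Run:
```python
from h import *
import pickle
go(672,-52,215,90)
s=env.state();print(s["opening"],s["grip_force"],s["ft_force"],s["moment"])
c=pickle.load(open("w7.pkl","rb"))
f=c["frame"];hsv=cv2.cvtColor(f,cv2.COLOR_RGB2HSV)
```

```text
t 15.95 at [656.1 -27.5 245.5] yaw 90.0 shift [-24.5  15.9  30.5] turn -0.0
0.22357018553258534 30.000007152557373 [-0.80805599  1.52890013 -1.77853468] [-0.05922036  0.08595608  0.02091082]
```

Emit:
{"name": "arm_command", "arguments": {
  "targets": [
    [-15, 9, 10, 0, 0],
    [-25, 16, 20, 0, 0],
    [-27, 17, 28, 0, 0],
    [-27, 17, 30, 0, 0],
    [-27, 17, 30, 0, 0]
  ]
}}

```text
t: 16.45
eef_pos: [671.9, -50.9, 215.8]
tcp_rot: [-3.141, -0.0, 1.573]
ft_force: [0.8, 0.5, -0.8]
opening: 0.227
grip_force: 30.0
```

Run:
```python
from h import *
import pickle
c=cam("scene");b=cv2.cvtColor(c["frame"],cv2.COLOR_RGB2BGR)
go(672.3,-52,190,90)
w=cam("wrist")
w=cv2.cvtColor(w["frame"],cv2.COLOR_RGB2BGR)
cv2.imwrite("pics/c10.png",np.hstack([cv2.resize(b[130:290,220:380],(400,400),interpolation=cv2.INTER_CUBIC),cv2.resize(w[120:280,240:400],(400,400),interpolation=cv2.INTER_CUBIC)]))
```

```text
t 16.5 at [672.1 -50.9 216.4] yaw 90.1 shift [-1.1  0.2 26.4] turn 0.1
```

View pics/c10.png

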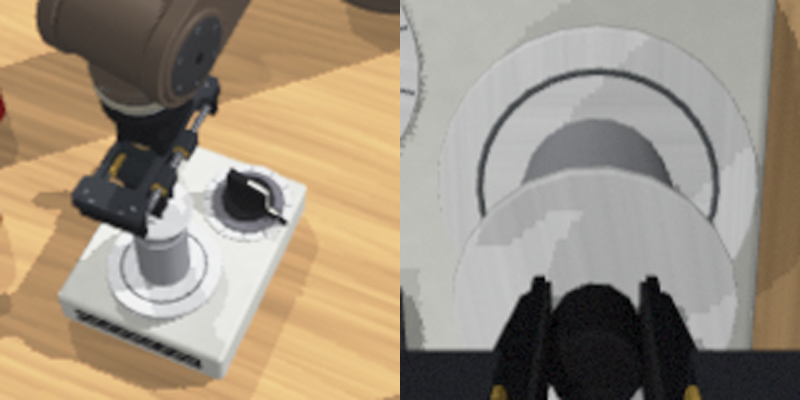

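The left half shows the cover held level just above the beaker rim. The right half shows the cover (600,250) centred over the beaker (598,150). I've now viewed all ten pictures, so I lower by force feedback.

Emit:
{"name": "arm_command", "arguments": {
  "targets": [
    [-1, 0, 6, 0, 0],
    [-1, 0, 12, 0, 0],
    [-1, 0, 18, 0, 0],
    [-1, 0, 24, 0, 0],
    [-1, 0, 24, 0, 0]
  ]
}}

```text
t: 17.05
eef_pos: [672.0, -52.8, 191.0]
tcp_rot: [-3.14, -0.0, 1.572]
ft_force: [0.5, 0.1, -1.9]
opening: 0.224
grip_force: 30.0
```

Emit:
{"name": "arm_command", "arguments": {
  "targets": [
    [0, 0, 1, 0, 0],
    [0, 0, 2, 0, 0],
    [0, 0, 3, 0, 0],
    [0, 0, 3, 0, 0]
  ]
}}

```text
t: 17.45
eef_pos: [672.4, -52.9, 189.3]
tcp_rot: [3.141, -0.0, 1.572]
ft_force: [-1.4, -1.2, -1.3]
opening: 0.229
grip_force: 30.0
```

Emit:
{"name": "arm_command", "arguments": {
  "targets": [
    [0, 0, 0.5, 0, 0],
    [0, 0, 1, 0, 0],
    [0, 0, 1, 0, 0]
  ]
}}

```text
t: 17.75
eef_pos: [672.3, -52.9, 188.2]
tcp_rot: [-3.142, -0.0, 1.572]
ft_force: [-0.0, -0.3, -1.1]
opening: 0.227
grip_force: 30.0
```

Emit:
{"name": "arm_command", "arguments": {
  "targets": [
    [0, 0, 0.6, 0, 0],
    [0, 0, 1.2, 0, 0],
    [0, 0, 1.2, 0, 0]
  ]
}}

```text
t: 18.05
eef_pos: [672.4, -52.9, 186.9]
tcp_rot: [-3.141, -0.0, 1.572]
ft_force: [-0.1, -0.3, -1.3]
opening: 0.226
grip_force: 30.0
```

Emit:
{"name": "arm_command", "arguments": {
  "targets": [
    [0, 0, 0.4, 0, 0],
    [0, 0, 0.8, 0, 0],
    [0, 0, 0.8, 0, 0]
  ]
}}

```text
t: 18.35
eef_pos: [672.4, -52.9, 186.4]
tcp_rot: [3.141, -0.0, 1.572]
ft_force: [-0.0, -0.5, 1.7]
opening: 0.227
grip_force: 30.0
```

Contact came at z 186.4, exactly the predicted seated height. Press slightly, release and rise.

Emit:
{"name": "arm_command", "arguments": {
  "targets": [
    [0, 0, 0.4, 0, 0],
    [0, 0, 0.4, 0, 0.3],
    [0, 0, 0.4, 0, 0.4],
    [0, 0, 0.4, 0, 0.5],
    [0, 0, 0.4, 0, 0.5]
  ]
}}

```text
t: 18.85
eef_pos: [672.4, -52.9, 185.7]
tcp_rot: [-3.142, -0.0, 1.572]
ft_force: [-0.2, 0.1, 1.1]
opening: 0.477
grip_force: 0.0
```

Emit:
{"name": "arm_command", "arguments": {
  "targets": [
    [0, 0, -10, 0, 0.5],
    [0, 0, -35, 0, 0.5],
    [0, 0, -75, 0, 0.5],
    [0, 0, -95, 0, 0.5],
    [0, 0, -95, 0, 0.5]
  ]
}}

```text
t: 19.35
eef_pos: [673.3, -53.0, 285.0]
tcp_rot: [3.135, 0.001, 1.572]
ft_force: [0.1, 0.5, -0.4]
opening: 0.498
grip_force: 0.0
```

Run:
```python
from h import *
import pickle
go(526.7,-124,230,90)
c=cam("wrist");pickle.dump(c,open("w11.pkl","wb"))
f=c["frame"];hsv=cv2.cvtColor(f,cv2.COLOR_RGB2HSV);V,U=np.mgrid[:400,:640]
print("exp disc",proj(c,[672.4,-52.5,180]),"exp knobtop",proj(c,[672.4,-52.5,214]))
m=((hsv[...,2]<60)&(V<235)).astype(np.uint8);n,l,st,ce=cv2.connectedComponentsWithStats(m)
print([(st[i].tolist(),ce[i].round(1).tolist()) for i in range(1,n) if st[i,4]>60])
# switch in the earlier w7 picture
d=pickle.load(open("w7.pkl","rb"));g=d["frame"].max(2)
m=((g<45)&(U>185)&(U<225)&(V>215)&(V<255)).astype(np.uint8);n,l,st,ce=cv2.connectedComponentsWithStats(m)
print("sw",[(st[i].tolist(),ce[i].round(1).tolist(),onz(d,*ce[i],112).round(1)) for i in range(1,n) if st[i,4]>40])
print("switch exp",proj(d,[526.7,-124.1,119]),proj(d,[526.7,-124.1,79]))
s=cam("scene");f=s["frame"].mean(2);u,v=np.round(proj(s,[672.4,-52.5,180])).astype(int);print("scene disc exp",u,v)
```

```text
t 19.35 at [673.3 -53.  285. ] yaw 90.1 shift [ -70.8 -147.    54.2] turn 0.1
exp disc (np.float64(316.95662580289496), np.float64(199.33996058584793)) exp knobtop (np.float64(317.08804162576416), np.float64(210.61910677329033))
[([186, 104, 53, 63, 2050], [212.6, 139.5]), ([305, 192, 24, 29, 558], [316.2, 206.4]), ([192, 222, 47, 13, 372], [211.8, 229.0])]
sw [([193, 222, 32, 29, 605], [205.6, 235.9], array([ 535. , -118.8,  112. ]))]
switch exp (np.float64(197.3114154959526), np.float64(242.1384901520077)) (np.float64(208.52805594432627), np.float64(229.7332904152991))
scene disc exp 283 218
```

The cover knob appears at (316,206), where a seated cover should be. Next is the switch: I turn the tool to yaw 180 and push with shut fingers from behind it, well clear of the beaker.

Emit:
{"name": "arm_command", "arguments": {
  "targets": [
    [-14, -37, 0, -8, 0],
    [-28, -75, 0, -16, 0],
    [-42, -113, 0, -24, 0],
    [-57, -151, 0, -32, 0],
    [-71, -188, 0, -40, 0]
  ]
}}

```text
t: 19.95
eef_pos: [482.3, -124.2, 279.6]
tcp_rot: [-3.141, -0.002, 2.276]
ft_force: [0.4, 0.1, 1.1]
opening: 0.136
grip_force: 0.0
```

Emit:
{"name": "arm_command", "arguments": {
  "targets": [
    [0, 0, 20, -8, 0],
    [0, 0, 40, -16, 0],
    [0, 0, 60, -24, 0],
    [0, 0, 80, -32, 0],
    [0, 0, 100, -40, 0]
  ]
}}

```text
t: 20.45
eef_pos: [483.7, -123.8, 179.0]
tcp_rot: [3.141, -0.002, 2.974]
ft_force: [0.2, -0.7, -0.5]
opening: 0.004
grip_force: 0.0
```

Emit:
{"name": "arm_command", "arguments": {
  "targets": [
    [0, 0, 0, -8, 0],
    [0, 0, 0, -10, 0],
    [0, 0, 0, -10, 0]
  ]
}}

```text
t: 20.75
eef_pos: [483.8, -123.8, 179.7]
tcp_rot: [3.141, -0.002, -3.14]
ft_force: [-0.2, -0.1, 0.3]
opening: 0.006
grip_force: 0.0
```

Run:
```python
from h import *
go(485,-124,92,180)
import pickle
c=cam("wrist");print("exp top",proj(c,[526.7,-124,119]))
g=c["frame"].max(2);V,U=np.mgrid[:400,:640]
# verify cover disc from the earlier view
d=pickle.load(open("w11.pkl","rb"));h=cv2.cvtColor(d["frame"],cv2.COLOR_RGB2GRAY)
a=cv2.HoughCircles(h[140:260,250:390],cv2.HOUGH_GRADIENT,1,20,param1=80,param2=15,minRadius=22,maxRadius=60)
print((a[0]+[250,140,0]).round(1)[:5] if a is not None else None,"px r exp disc",37*d["F"]/np.linalg.norm(d["T"][:3,3]-[672.4,-52.5,180]))
```

```text
t 20.75 at [ 483.8 -123.8  179.7] yaw -179.9 shift [-1.4 -0.3 87.7] turn 0.1
exp top (np.float64(317.06176164556433), np.float64(263.33382567774396))
[[316.5 178.5  37.8]
 [315.5 198.5  37.3]
 [338.5 185.5  28.1]] px r exp disc 38.63670418144665
```

The cover disc circle fits at (315.5,198.5) r 37 against an expected (317,199) r 38, so it is seated. Lower behind the switch and push.

Emit:
{"name": "arm_command", "arguments": {
  "targets": [
    [0, 0, 35, 0, 0],
    [0, 0, 70, 0, 0],
    [0, 0, 87, 0, 0],
    [0, 0, 87, 0, 0],
    [0, 0, 87, 0, 0]
  ]
}}

```text
t: 21.3
eef_pos: [484.5, -124.1, 94.0]
tcp_rot: [3.141, -0.0, -3.141]
ft_force: [-0.4, 0.2, 0.4]
opening: 0.008
grip_force: 0.0
```

Emit:
{"name": "arm_command", "arguments": {
  "targets": [
    [-6, 0, 0, 0, 0],
    [-12, 0, 0, 0, 0],
    [-18, 0, 0, 0, 0],
    [-24, 0, 0, 0, 0],
    [-28, 0, 0, 0, 0]
  ]
}}

```text
t: 21.8
eef_pos: [513.0, -124.0, 94.0]
tcp_rot: [-3.142, 0.0, -3.141]
ft_force: [-2.2, 0.4, 0.7]
opening: 0.005
grip_force: 0.8
```

Emit:
{"name": "arm_command", "arguments": {
  "targets": [
    [-5, 0, 0, 0, 0],
    [-10, 0, 0, 0, 0],
    [-13, 0, 0, 0, 0],
    [-15, 0, 0, 0, 0],
    [-15, 0, 0, 0, 0]
  ]
}}

```text
t: 22.3
eef_pos: [527.7, -124.0, 93.7]
tcp_rot: [3.142, 0.0, -3.141]
ft_force: [-0.8, -0.7, 0.4]
opening: 0.002
grip_force: 0.0
```

Emit:
{"name": "arm_command", "arguments": {
  "targets": [
    [-2, 0, 0, 0, 0],
    [-4, 0, 0, 0, 0],
    [-6, 0, 0, 0, 0],
    [-6, 0, 0, 0, 0]
  ]
}}

```text
t: 22.7
eef_pos: [533.7, -124.0, 93.8]
tcp_rot: [3.142, 0.0, -3.141]
ft_force: [0.9, 0.4, 0.6]
opening: 0.0
grip_force: 0.0
```

Emit:
{"name": "arm_command", "arguments": {
  "targets": [
    [-1, 0, 0, 0, 0],
    [-2, 0, 0, 0, 0],
    [-2, 0, 0, 0, 0]
  ]
}}

```text
t: 23.0
eef_pos: [535.6, -124.0, 93.8]
tcp_rot: [3.142, 0.0, -3.141]
ft_force: [-0.7, -0.9, -0.1]
opening: 0.006
grip_force: 0.4
```

Emit:
{"name": "arm_command", "arguments": {
  "targets": [
    [-1, 0, 0, 0, 0],
    [-2, 0, 0, 0, 0],
    [-2, 0, 0, 0, 0]
  ]
}}

```text
t: 23.3
eef_pos: [536.6, -124.0, 93.8]
tcp_rot: [3.141, -0.002, -3.141]
ft_force: [-5.4, -1.4, 3.3]
opening: 0.004
grip_force: 3.3
```

The stop shows at about 537, as predicted. A bit more to confirm.

Emit:
{"name": "arm_command", "arguments": {
  "targets": [
    [-0.5, 0, 0, 0, 0],
    [-1, 0, 0, 0, 0],
    [-1, 0, 0, 0, 0]
  ]
}}

```text
t: 23.6
eef_pos: [536.7, -123.9, 93.8]
tcp_rot: [3.141, -0.004, -3.14]
ft_force: [-11.3, -1.0, 7.1]
opening: 0.004
grip_force: 5.8
```

Hard stop: force rises with no further motion. Back off and rise.

Emit:
{"name": "arm_command", "arguments": {
  "targets": [
    [3, 0, 0, 0, 0],
    [10, 0, 0, 0, 0],
    [25, 0, 0, 0, 0],
    [40, 0, 0, 0, 0],
    [40, 0, -30, 0, 0]
  ]
}}

```text
t: 24.1
eef_pos: [495.5, -123.3, 121.7]
tcp_rot: [3.139, -0.006, -3.141]
ft_force: [0.4, 0.3, 0.5]
opening: 0.004
grip_force: 0.0
```

Emit:
{"name": "arm_command", "arguments": {
  "targets": [
    [0, 0, -45, 0, 0],
    [0, 0, -90, 0, 0],
    [0, 0, -120, 0, 0],
    [0, 0, -130, 0, 0],
    [0, 0, -130, 0, 0]
  ]
}}

```text
t: 24.6
eef_pos: [498.6, -124.1, 254.7]
tcp_rot: [-3.141, 0.003, -3.141]
ft_force: [0.6, -0.2, -0.3]
opening: 0.005
grip_force: 0.0
```

Run:
```python
from h import *
import pickle
s=env.state();print(s["t"],s["eef_pos"],s["ft_force"])
V,U=np.mgrid[:400,:640]
c=cam("top");a=pickle.load(open("top.pkl","rb"));save(c,"top2.png")
# switch position from the top view, before/after (dark px around the grip)
for n,d in(("before",a),("after",c)):
    hsv=cv2.cvtColor(d["frame"],cv2.COLOR_RGB2HSV);m=((hsv[...,2]<45)&(U>350)&(U<382)&(V>190)&(V<232)).astype(np.uint8)
    k,l,st,ce=cv2.connectedComponentsWithStats(m);print(n,[(st[i].tolist(),onz(d,*ce[i],105).round(1)) for i in range(1,k) if st[i,4]>10])
# bystanders moved?
df=np.abs(c["frame"].astype(int)-a["frame"]).max(2)
for n,(u,v) in dict(jar=(194,169),bottle=(443,163)).items():print(n,df[v-18:v+18,u-18:u+18].mean())
# knob pointer and cover from the wrist
w=cam("wrist");save(w,"w12.png")
for n,p in dict(axis=(542,-4.1,111),tip=(548,24,111),tab=(552.5,45.4,76),sw=(557,-124,119),cov=(672,-52,180)).items():print(n,np.round(proj(w,p),1),np.round(proj(c,p),1))
```

```text
24.6 [ 498.64810948 -124.08468983  254.68887428] [ 0.59775955 -0.17644204 -0.26128914]
before []
after []
jar 7.203703703703703
bottle 20.04783950617284
axis [424.5 228.7] [316.8 213.2]
tip [448.9 233.7] [305.2 211. ]
tab [453.9 226.1] [297.5 211. ]
sw [317.4 243.9] [366.7 205.3]
cov [387.7 372.4] [335.7 152.7]
```

Run:
```python
from h import *
import pickle
V,U=np.mgrid[:400,:640]
def cen(m):
    k,l,st,ce=cv2.connectedComponentsWithStats(m.astype(np.uint8));i=1+np.argmax(st[1:,4]);return st[i].tolist(),ce[i].round(1).tolist()
H=lambda d:cv2.cvtColor(d["frame"],cv2.COLOR_RGB2HSV)
s2=cam("scene");s1=pickle.load(open("scene.pkl","rb"))
for d in(s1,s2):
    h=H(d);print("scene bottle",cen((h[...,0]<18)&(h[...,1]>170)&(abs(U-206)<25)&(abs(V-205)<25)),"jar",cen((h[...,1]<45)&(h[...,2]>150)&(abs(U-409)<25)&(abs(V-290)<30)))
b=cv2.imread("pics/w12.png");g=b.max(2)
print("switch",cen((g<45)&(abs(U-317)<30)&(V>215)&(V<258)),[np.round(proj(cam("wrist"),(557+i,-124+j,119))) for i in(-10,10) for j in(-14,14)])
t=cam("top");g=t["frame"].mean(2)
m=(g>125)&(np.hypot(U-317,V-213)<13)&(U<319);p=np.argwhere(m)[:,::-1]
p=p[np.abs((p[:,1]-213.2)*(-11.6)-(p[:,0]-316.8)*(-2.2))/11.8<3]
W=np.array([onz(t,u,v,111)[:2] for u,v in p],np.float32)-[542,-4.1];q=W.mean(0);print("pointer ang",len(p),np.degrees(np.arctan2(q[1],q[0])),q)
```

```text
scene bottle ([194, 195, 21, 20, 299], [204.7, 204.7]) jar ([398, 275, 25, 33, 511], [411.2, 288.4])
scene bottle ([194, 195, 21, 20, 299], [204.6, 204.7]) jar ([400, 275, 23, 33, 535], [411.1, 289.2])
switch ([300, 216, 37, 42, 928], [317.4, 241.3]) [array([304., 236.]), array([330., 236.]), array([305., 253.]), array([330., 253.])]
pointer ang 43 76.78535163069789 [ 3.42949162 14.60491567]
```

The bystanders have not moved, the pointer is at about 77–78° (tab 78°), and the switch is at its stop. Handing in.

```bash
python3 -c "
from cell import env
print(env.job_done())"
```

```text
the job is handed in; nothing more can be done
None
```

I did all four steps in the order asked and handed the job in at about 25 s: knob at the mark, beaker centred on the plate, cover seated, and switch pushed to its far stop. The bottle and jar did not move; the hand-in gave no verdict.

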